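Register a stoneware tile in the drilling jig and hold the hold-down lever level

ROBOT

A 6-joint arm with a two-finger parallel gripper is mounted at the origin on the work surface. World frame = base frame: x ahead of the robot, y to its left, z up, the work surface at z = 0. Lengths are in mm, angles in degrees, forces in N, time in s.
With the tool pointing down it reaches from about 350 to 850 mm from the base axis. Payload 8.1 kg.
Tool frame: the origin (TCP) lies between the finger pads; the fingertips stand 22 mm ahead of it and the grasp point (between the pads) lies 3 mm ahead of it; z points along the fingers, y is the line along which they close (so a half turn about z gives the same grasp; the last joint's range is limited). The gripper opens to 85 mm and grips with 20 to 120 N. Pads are 22 mm wide; open, the fingers measure 114 mm over their backs; the gripper's body (76 mm by 85 mm) begins 54 mm behind the grasp point. The pads swing forward as they close: fully open they stand 13 mm farther back than shut.
Start: joints at [61.742, 7.471, 85.268, -0, 87.261, -4.893], TCP at [237.934, 550.811, 253.292] pointing down, gripper open.
Joint ranges: [-169.43, 169.43], [-51.17, 129.36], [1.28, 143.12], [-76.62, 256.62], [0, 156.53], [-152.29, 152.29]. Speed limits (degrees/s): [136.94, 136.94, 159.86, 180, 180, 180].

INTERFACE

Orientations are given as [roll, pitch, yaw] about the fixed x, y, z axes, in that order (R = Rz(yaw) Ry(pitch) Rx(roll)).
In Python, from bench import sense, snapshot, calibration, hand_in gives the robot as it stands.
- The arm moves only by the shell command python3 -m crank 'ROWS' [FORCE]. ROWS is JSON, a list of rows, each a list of 5 numbers: the shift along the tool's x, y, z in cm, then the turn about the tool's z in rad, then the finger opening in cm, from 0 to 8.54. A call has 1 to 20 rows; each row is the pose to reach, as a shift and turn from the pose commanded when the call began, along the tool's axes at that moment; what a row does not reach only later rows make up. A row lasts 1/10 s, in which the tool goes at most 50 mm and 8.59 degrees, less where a joint would pass 70% of its speed; a pose out of reach is approached as far as the arm can. A call with a gripper value outside its range is refused whole. The fingers move at their own pace and stop on an object; FORCE is the grip in N (left out, the last holds). Time passes only in rows, so rows that repeat a pose let the fingers close. It gives the time, the measured TCP pose, the force, the opening and the grip force at its end, in the units of the state.
- sense(): the state, without advancing time (a new reading comes with each control period).
- snapshot(name): name is "scene" or "top" or "wrist"; returns (picture, depth): 384x512x3 uint8, red, green, blue; 384x512 float32, mm along the optical axis (not along the pixel's ray), 0 where there is no reading.
- calibration(name): a dict with "fovy" (degrees; the focal length in pixels is half the picture's height over the tangent of half this angle, whatever the lens; pixels are square), "cx", "cy" (the principal point, pixels), "k1" (the pictures are not rectified: a ray, as slopes to the right and down, at radius r is drawn at 1 + k1 r^2 times it, then the intrinsics apply), "rvec" (rotation vector, rad) and "tvec" (3), from world to camera coordinates, as OpenCV has them; the wrist camera has in their place "tool_from_camera" (4x4, takes a point from camera to tool coordinates, whose origin is the TCP and whose axes are the flange's). Camera axes: x right, y down, z forward; pixel columns grow to the right and rows downward; lengths in mm; the calibration is good to about 2 mm. A picture is of the moment at which its call begins: read the wrist's pose just before it. calibration takes no time and is no camera call.
- hand_in(): hands the job in; it is judged then, once.
The state is a dict: "time": time; "joint_pos": joint angles; "qd": joint speeds; "joint_efforts": joint torques, N m; "tool_pos": TCP position; "tcp_rot": TCP orientation; "ft_force": force on the tool from outside, world axes, zero at the start; "wrist_torque": the same for the moment, N m; "finger_gap": finger opening in mm; "grip_force": force on a finger pad.
Only numpy, scipy, OpenCV 4.12 (cv2) and the standard library are available. Lean on these libraries where they do the work, as an engineer would, in place of code of your own. Each camera call takes 0.05 s, during which the arm holds its last target. There are 200 camera calls.

TASK

Push the rectangular tile that lies loose on the drilling jig fully home, so that its rear edge bears against the rear fence and its left edge against the side stop. Then pull the sprung hold-down lever down until it is level, so that its rubber foot clamps the tile for drilling, and finish while still holding it level there: it springs up if let go. Leave everything else on the bench where it is.

Things in the scene. Friction and masses are not known exactly. Their poses are not given: they have to be found in the camera images.
- jig: Drilling jig fixed to the bench: plywood board with a rear fence, a side stop, a drill-bush bracket and a sprung hold-down lever. Origin at bench height under the spot where the lever's foot presses; x away from the robot to the rear fence, y left to the side stop and the lever's hinge, z up. Board spans x -220 to 115, y -175 to 185 mm, top at z 18 mm.
- corner (a point): Point on the board's top where the inner faces of the rear fence and the side stop would meet: x 50, y 72 mm in the jig's frame. Rear fence: face at x = 50, from y -65 to 65. Side stop: face at y = 72, from x -85 to -10. Both are aluminium bars 12 mm wide and 12 mm high above the board.
- drill_bush (a point): Top centre of the drill bush (z 63 mm) in a steel bracket that overhangs the tile's rear left corner, spanning x 22 to 99, y 37 to 71 mm in the jig's frame. Its underside is at z 48 mm; the tile slides in below it. Its foot stands behind the rear fence (x 65 to 99).
- lever_hinge (a point): Point on the lever's hinge axis, which is parallel to the jig's x; at x 0, y 145, z 34 mm in the jig's frame, in a steel clevis 54 mm high (x -31 to 31, y 118 to 178 mm).
- tile: The tile to be clamped: grey-buff stoneware slab with rows of round glazed spots, 135 (x) x 144 (y) x 14 mm, 0.45 to 0.72 kg, loose and askew on the jig's board, off both stops. Origin on its underside, off centre: the slab spans x -85 to 50, y -72 to 72 mm; x to its rear edge, z up. When home, its origin and axes lie on the jig's (18 mm higher).
- hold_down (a joint): Lever angle, rad: 0 raised by its return spring (sloping up 0.50 from hinge to handle), grows as the handle goes down, 0.50 exactly level, hard stop 0.60. From about 0.42 the sprung foot bears on the tile: 0.8 N per mm, about 11 N when level. Holding the handle level takes about 9 N.
- grip_mid (a point): Centre of the lever's black rubber handle, on its axis at mid length; moves with the lever. Round bar 28 mm thick, 120 mm long, along the lever; clear all round. Lever level: x 0, y -160, z 89 mm in the jig's frame (305 mm from the hinge axis, 55 above it); raised: y -96, z 228 mm.
- lever: Hold-down lever: flat steel bar 18 mm wide, 12 mm high, 55 mm above the hinge axis when level, running from the hinge over the foot to the handle. Origin on the hinge axis; y along the bar from handle to hinge; x along the hinge axis.
- foot: Sprung rubber foot under the lever, 145 mm from the hinge: a dome 26 mm wide on a stem with a coil spring; slides up into its sleeve as it is pressed. Origin: the dome's lowest point, 59 mm above the tile's top while the lever is raised.
- cup: handleless stoneware cup, 80 mm wide, 95 mm high, standing on the bench beyond the end of the lever's handle; origin under its centre. Bystander.
- bowl: yellow plastic bowl, 170 mm wide, 70 mm high, on the right of the bench; origin under its centre. Bystander.
- jar: clear screw-top jar with a white cap, 72 mm wide, 100 mm high, at the right rear; origin under its centre. Bystander.
- brush: flat dusting brush, 170 mm long, 42 mm wide, 20 mm high, lying on the bench in front of the jig (between the jig and the robot); origin under its middle. Bystander.
- clay_tool: small wooden-handled modelling tool, 105 mm long, 12 mm wide, 10 mm high, lying on the jig's board behind the rear fence; origin under its middle. Bystander.
- spare_low: lower of two stacked spare tiles, right-angled triangles with legs of 220 mm, 14 mm thick, lying directly on the bench at the left, away from the jig. Bystander.
- spare_top: upper of the two stacked spare tiles. Bystander.
- drill: cordless drill standing on its battery (115 x 75 mm), 220 mm high, chuck along its +x, left rear of the bench; origin under the battery's centre. Bystander.
Not all that is in view belongs to the job. Leave any blue look-alike of the tile alone.

How it is judged:
By the outcome, as a careful person would: the job done as asked, in the order asked, and still so for the second after the job is handed in, while the arm keeps its last pose, push and grip.
It also fails if it takes over 67 s, if anything falls off the work surface, if the arm or the gripper's body presses on something with over 40 N, if the wrist force passes 120 N, or if a joint passes its speed limit or range.

## Working session

There is one attempt and no reset: what is moved stays moved. The work goes in short steps, Python scripts to look and compute and a shell command to move; the robot and the scene stay as the last step left them, time stands still between calls to the robot, and variables do not carry over. Pictures are saved under pics/ and viewed, at most 10 in all, crops included, and the job is handed in when it is done.

```bash
mkdir -p pics; ls
cat > h.py <<'E'
import numpy as np, cv2
from bench import sense, snapshot, calibration
from scipy.spatial.transform import Rotation as R
def K(c):
    f=192/np.tan(np.radians(c['fovy']/2)); return f
def campose(name):
    c=calibration(name)
    if name=='wrist':
        s=sense(); T=np.eye(4); T[:3,:3]=R.from_euler('xyz',s['tcp_rot'],degrees=True).as_matrix(); T[:3,3]=s['tool_pos']
        M=T@np.array(c['tool_from_camera']); return c,M[:3,:3],M[:3,3]
    r=R.from_rotvec(np.ravel(c['rvec'])).as_matrix(); return c,r.T,-r.T@np.ravel(c['tvec'])
def rays(c,uv):
    uv=np.asarray(uv,float).reshape(-1,2); f=K(c)
    d=(uv-[c['cx'],c['cy']])/f; s=d.copy()
    for _ in range(20): s=d/(1+c['k1']*(s**2).sum(1,keepdims=True))
    return np.c_[s,np.ones(len(s))]
def onplane(cp,uv,z):
    c,Rm,t=cp; d=rays(c,uv)@Rm.T; return t+d*((z-t[2])/d[:,2:3])
def withdepth(cp,uv,depth):
    c,Rm,t=cp; uv=np.asarray(uv,float).reshape(-1,2)
    z=np.array([depth[int(round(v)),int(round(u))] for u,v in uv])
    return t+(rays(c,uv)*z[:,None])@Rm.T
def cloud(cp,depth):
    h,w=depth.shape; u,v=np.meshgrid(np.arange(w),np.arange(h))
    c,Rm,t=cp; P=(rays(c,np.c_[u.ravel(),v.ravel()])*depth.reshape(-1,1))@Rm.T+t
    P=P.reshape(h,w,3); P[depth==0]=np.nan; return P
E
python3 - <<'E'
from h import *
print(sense())
for n in ['top','scene']:
    cp=campose(n); im,d=snapshot(n); np.savez(f'{n}.npz',im=im,d=d)
    cv2.imwrite(f'pics/{n}.png',cv2.resize(im[:,:,::-1],(800,600),interpolation=cv2.INTER_CUBIC)); print(n,cp[2],cp[0]['fovy'],cp[0]['k1'])
E
```

```text
pics
{'time': 0.0, 'joint_pos': array([ 6.17408320e+01,  7.51469542e+00,  8.53308658e+01, -8.02707236e-04,
        8.72616038e+01, -4.89392438e+00]), 'qd': array([ 0.00287007,  0.03558601, -0.01284923, -0.02211527, -0.07500631,
       -0.07893067]), 'joint_efforts': array([ 1.45083846e-03, -5.69381583e+01, -5.00568616e+01,  1.62129213e-04,
        1.43467335e-02,  7.88425223e-05]), 'tool_pos': array([237.69954312, 550.34044111, 252.233495  ]), 'tcp_rot': array([-1.79893157e+02, -8.34358506e-03,  1.56634788e+02]), 'ft_force': array([0.07901304, 0.29974375, 0.1087967 ]), 'wrist_torque': array([-0.07291309,  0.04858498,  0.01505376]), 'grip_force': 0.0, 'finger_gap': 85.3256408587341}
top [ 198.49281568   45.34730027 1704.07333418] 50.99243234826165 -0.03203012499728477
scene [1619.85149079  306.29807073 1175.98675135] 47.86914119277691 -0.051291612330657384
```

View pics/top.png

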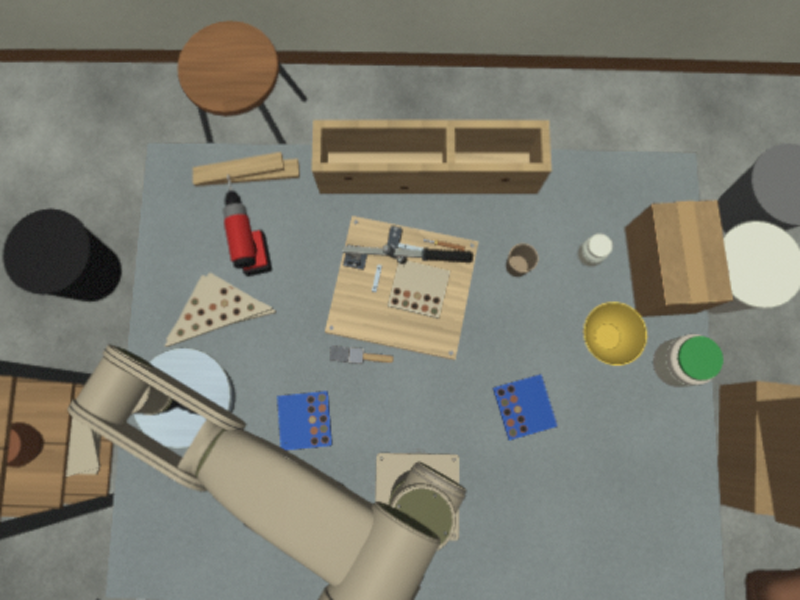

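View pics/scene.png

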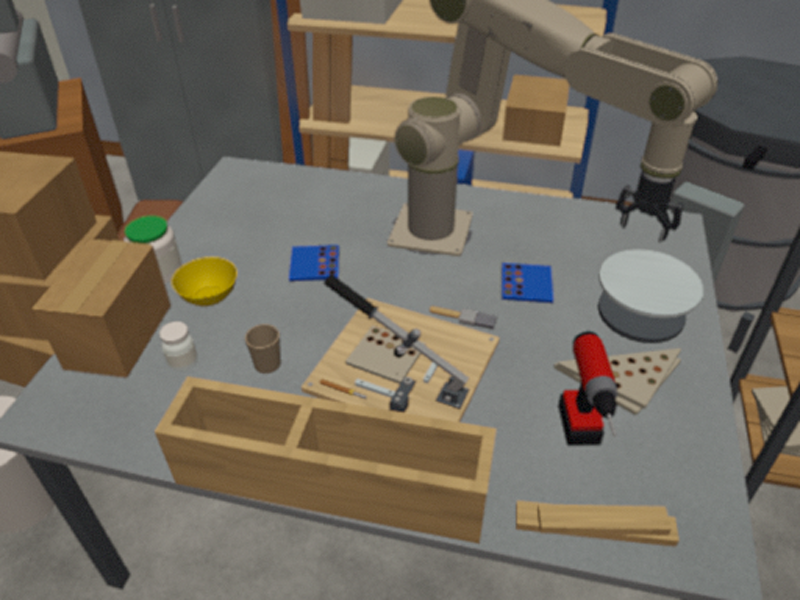

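The top view shows the jig board at about (400,287) of the 800-px picture, with the spotted buff tile on it at (418,288). The raised lever's black handle is at (447,256) and its hinge at (354,258), with the cup at (521,259) and the brush at (361,356). The tile could be confused with the blue slabs at (304,420) and (525,407), and with the buff spare triangles at (218,308). The buff rectangle on the jig is the one that matches the description.

```bash
cat > m.py <<'E'
from h import *
cp=campose('top'); D=np.load('top.npz'); im,d=D['im'],D['d']
P=cloud(cp,d)
hsv=cv2.cvtColor(im,cv2.COLOR_RGB2HSV)
box=np.zeros(d.shape,bool); box[125:240,195:315]=1
print('hsv board',hsv[200,230],hsv[150,235],'tile',hsv[176,280],hsv[180,262])
m=((hsv[...,0]>8)&(hsv[...,0]<25)&(hsv[...,1]>85)&box).astype(np.uint8)
m=cv2.morphologyEx(m,cv2.MORPH_OPEN,np.ones((3,3)))
n,l,st,_=cv2.connectedComponentsWithStats(m); k=1+np.argmax(st[1:,4]); print(st[1:])
hull=cv2.convexHull(cv2.findContours((l==k).astype(np.uint8),0,2)[0][0])
ap=cv2.approxPolyDP(hull,4,True).reshape(-1,2); print(ap)
W=onplane(cp,ap,18); print(W.round(1))
if len(W)==4: print([round(np.linalg.norm(W[i]-W[i-1]),1) for i in range(4)],[round(np.degrees(np.arctan2(*(W[i]-W[i-1])[1::-1])),2) for i in range(4)])
cv2.imwrite('pics/crop.png',cv2.resize(im[120:240,190:350,::-1],(800,600),interpolation=cv2.INTER_CUBIC))
E
python3 m.py
```

```text
hsv board [ 20  83 182] [ 20  82 197] tile [ 23  49 183] [ 23  47 184]
[[278 153  20   8  84]
 [259 186   3   4  12]
 [270 196   4   3  12]
 [233 227  18   5  63]]
[[278 153]
 [297 160]]
[[ 688.5  -41.2   18. ]
 [ 658.7 -123.6   18. ]]
```

View pics/crop.png

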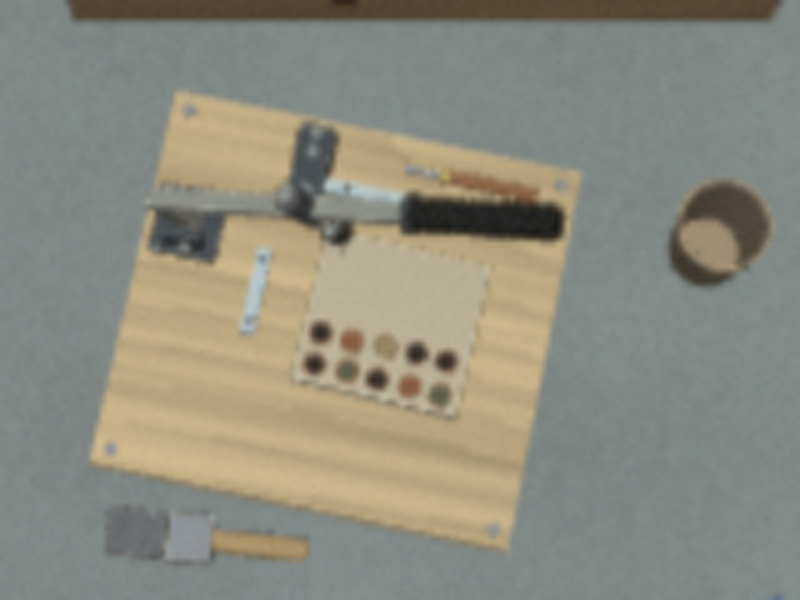

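The crop shows the chosen tile with its two rows of spots at (310–450, 330–395). Its corners are at about (293,382), (457,415), (490,265) and a hidden one near (325,235). The white side stop is at (255,290), and the rear fence is partly under the lever. Next I fit the edges with corrected thresholds.

```bash
cat > m.py <<'E'
from h import *
cp=campose('top'); D=np.load('top.npz'); im,d=D['im'],D['d']
hsv=cv2.cvtColor(im,cv2.COLOR_RGB2HSV).astype(int)
def crop(p): return np.array(p)/5+[190,120]-0.4
def line(z,cp,im,a,b,off=4,lo=.08,hi=.92,ch=1):
    # subpixel edge points across the segment a-b (approx pixels) at max gradient of saturation
    g=cv2.GaussianBlur(cv2.cvtColor(im,cv2.COLOR_RGB2HSV)[...,ch].astype(np.float32),(0,0),.7)
    a,b=np.array(a,float),np.array(b,float); t=(b-a)/np.linalg.norm(b-a); n=np.array([-t[1],t[0]])
    s=np.arange(-off,off+.01,.2); pts=[]
    for f in np.linspace(lo,hi,50):
        q=a+(b-a)*f+s[:,None]*n
        v=cv2.remap(g,q[:,0].astype(np.float32)[None],q[:,1].astype(np.float32)[None],1)[0]
        dv=np.abs(np.gradient(v)); k=dv.argmax()
        if dv[k]>1: pts.append(q[k])
    W=onplane(cp,pts,z)[:,:2].astype(np.float32)
    for _ in range(3):
        vx,vy,x0,y0=cv2.fitLine(W,cv2.DIST_HUBER,0,.01,.01).ravel()
        r=np.abs((W-[x0,y0])@[-vy,vx]); W=W[r<max(1.5,2*np.median(r))]
    return np.array([x0,y0]),np.array([vx,vy]),len(W),r.mean()
def inter(l,m):
    A=np.c_[l[1],-m[1]]; s=np.linalg.solve(A,m[0]-l[0]); return l[0]+s[0]*l[1]
def ang(l): return np.degrees(np.arctan2(l[1][1],l[1][0]))
if __name__=='__main__':
    B=[crop(p) for p in [(177,92),(581,172),(508,550),(92,462)]]  # RL RR FR FL
    L=[line(18,cp,im,B[i],B[(i+1)%4]) for i in range(4)]
    C=[inter(L[i-1],L[i]) for i in range(4)]
    print('board',np.round(C,1).tolist(),[(round(ang(l),2),l[2],round(l[3],2)) for l in L],[round(np.linalg.norm(C[i]-C[i-1]),1) for i in range(4)])
    T=[crop(p) for p in [(325,235),(490,265),(457,415),(293,382)]]
    M=[line(32,cp,im,T[0],T[1],lo=.25),line(32,cp,im,T[1],T[2]),line(32,cp,im,T[2],T[3]),line(32,cp,im,T[3],T[0],hi=.8)]
    Q=[inter(M[i-1],M[i]) for i in range(4)]
    print('tile',np.round(Q,1).tolist(),[(round(ang(l),2),l[2],round(l[3],2)) for l in M],[round(np.linalg.norm(Q[i]-Q[i-1]),1) for i in range(4)])
    nom=np.array([[115,185],[115,-175],[-220,-175],[-220,185]],float)
    cb,cn=np.mean(C,0),nom.mean(0)
    U,S,Vt=np.linalg.svd((nom-cn).T@(np.array(C)-cb)); Rj=(U@Vt).T
    yaw=np.degrees(np.arctan2(Rj[1,0],Rj[0,0])); o=cb-Rj@cn; print('jig yaw',yaw,'org',o)
    print('tile in jig',((np.array(Q)-o)@Rj).round(1).tolist())
    F=cloud(cp,d); 
    for nme,p in [('stopA',(262,252)),('stopB',(247,332)),('handleend',(560,222)),('hingeplate',(185,235)),('cup rim',(725,183))]:
        w=withdepth(cp,[crop(p)],d)[0]; print(nme,w.round(1),((w[:2]-o)@Rj).round(1))
    np.savez('jig.npz',o=o,R=Rj,yaw=yaw)
E
python3 m.py
```

```text
board [[753.2000122070312, 191.5], [687.2000122070312, -162.10000610351562], [355.0, -97.69999694824219], [423.0, 255.89999389648438]] [(np.float32(79.44), 35, np.float32(0.53)), (np.float32(-10.97), 48, np.float32(0.87)), (np.float32(79.12), 36, np.float32(0.58)), (np.float32(-11.04), 35, np.float32(0.7))] [np.float32(336.4), np.float32(359.7), np.float32(338.4), np.float32(360.1)]
tile [[649.0, 51.5], [593.2999877929688, -82.30000305175781], [463.6000061035156, -52.79999923706055], [496.79998779296875, 88.80000305175781]] [(np.float32(67.4), 26, np.float32(1.39)), (np.float32(-12.8), 39, np.float32(0.59)), (np.float32(76.8), 37, np.float32(0.58)), (np.float32(-13.77), 37, np.float32(0.59))] [np.float32(156.7), np.float32(144.9), np.float32(133.0), np.float32(145.5)]
jig yaw -10.853496015547087 org [605.21606088  32.09262325]
tile in jig [[39.3, 27.3], [9.8, -114.6], [-123.1, -110.0], [-117.2, 35.3]]
stopA [605.1 112.3  37. ] [-15.2  78.8]
stopB [538.7 124.   20.8] [-82.6  77.8]
handleend [ 578.1 -116.6  258.4] [   1.4 -151.1]
hingeplate [613.7 176.7  57.2] [-18.9 143.6]
cup rim [ 657.3 -271.9   94.1] [ 108.4 -288.8]
```

The board fits at 360 × 337 mm, against 360 × 335 given. The tile is about −2.4° askew, with its front edge at jig x ≈ −120 and its right edge at y ≈ −110. It therefore has to move about +35 in x and +37 in y. I move in front of it first.

```bash
cat >> h.py <<'E'
def jig():
    J=np.load('jig.npz'); return J['o'],J['R'],float(J['yaw'])
def tojig(p):
    o,Rj,_=jig(); p=np.atleast_2d(p); return np.c_[(p[:,:2]-o)@Rj,p[:,2:]]
def plan(jx,jy,z,rel):
    "shift cm and turn rad in present tool axes to reach TCP at jig x,y, world z, tool yaw = jig yaw+rel"
    o,Rj,yaw=jig(); s=sense(); Rt=R.from_euler('xyz',s['tcp_rot'],degrees=True).as_matrix()
    t=np.r_[o+Rj@[jx,jy],z]; d=Rt.T@(t-s['tool_pos'])/10
    dy=(yaw+rel-s['tcp_rot'][2]+180)%360-180
    print('rows',d.round(2),'turn',round(-np.radians(dy),3),'world',t.round(0))
def st():
    s=sense(); print('t',round(s['time'],2),'tcp jig',tojig(s['tool_pos']).round(1),'F',(np.r_[jig()[1].T@s['ft_force'][:2],s['ft_force'][2]]).round(1),'gap',s['finger_gap'],'yawrel',s['tcp_rot'][2]-jig()[2])
E
python3 -c "
from h import *
plan(-190,-37,200,180)"
```

```text
rows [-36.54 -40.72   5.3 ] turn -0.218 world [412.  32. 200.]
```

```bash
python3 -m crank '[[-4,-4,0,0,8.5],[-8,-8.5,0,-0.1,8.5],[-12,-13,0,-0.2,8.5],[-15,-17,0,-0.22,8.5],[-18.5,-20.5,0,-0.22,8.5],[-22,-24.5,1,-0.22,8.5],[-25,-28,2,-0.22,8.5],[-28,-31.5,3,-0.22,8.5],[-31,-35,4,-0.22,8.5],[-34,-38,5,-0.22,8.5],[-36.5,-40.7,5.3,-0.22,8.5],[-36.5,-40.7,5.3,-0.22,8.5],[-36.5,-40.7,5.3,-0.22,8.5],[-36.5,-40.7,5.3,-0.22,8.5],[-36.5,-40.7,5.3,-0.22,8.5]]'
python3 - <<'E'
from h import *
st(); cp=campose('wrist'); im,d=snapshot('wrist'); np.savez('w1.npz',im=im,d=d,R=cp[1],t=cp[2])
cv2.imwrite('pics/w1.png',im[:,:,::-1]); print(tojig(cp[2]),tojig(onplane(cp,[[256,192],[256,50],[100,192]],32)))
E
```

```text
time: 1.6
tool_pos: [411.4, 33.7, 200.4]
tcp_rot: [180.0, 0.0, 169.4]
ft_force: [-0.0, 0.0, 0.7]
finger_gap: 85.3
grip_force: 0.0
t 1.6 tcp jig [[-190.7  -34.9  200.4]] F [-0.  -0.   0.7] gap 85.2689131615081 yawrel 180.21737697420247
[[-260.30081847  -35.49116465  321.19264719]] [[-180.73715263  -32.86310606   32.        ]
 [-297.4731162   -33.53928773   32.        ]
 [-180.25208723 -171.47033913   32.        ]]
```

View pics/w1.png

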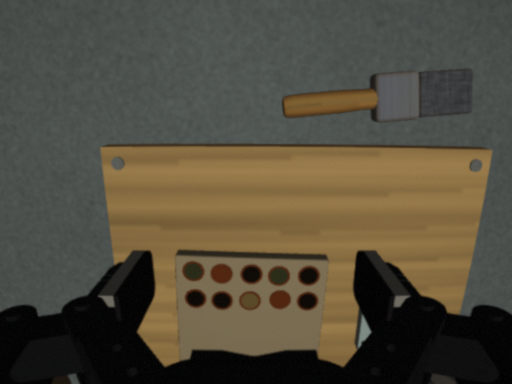

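The wrist view has its rear side downward. It shows the tile's front edge from (177,256) to (327,258), the board's front edge at row 147, and the brush clear at (380,95). I refine the jig and tile positions from these edges.

Run:
```python
from h import *
from m import line,inter,ang
D=np.load('w1.npz'); im=D['im']; cp=(calibration('wrist'),D['R'],D['t'])
f=line(18,cp,im,(104,146),(490,149),off=5); l=line(18,cp,im,(104,150),(112,235)); r=line(18,cp,im,(490,153),(478,240))
a=tojig(np.r_[inter(f,l),18]);b=tojig(np.r_[inter(f,r),18]); print('board corners',a,b,ang(f),f[2:],ang(l),ang(r))
tf=line(32,cp,im,(179,257),(326,259),off=3,ch=2); tl=line(32,cp,im,(177,258),(180,345),off=3); tr=line(32,cp,im,(327,260),(321,350),off=3)
a=tojig(np.r_[inter(tf,tl),32]);b=tojig(np.r_[inter(tf,tr),32]); print('tile',a,b,np.linalg.norm(a-b),ang(tf),tf[2:],ang(tl),ang(tr))
plan(-160,-37,60,180)
```

```text
board corners [[-220.77294192 -173.70599921   18.        ]] [[-221.21195494  187.34684479   18.        ]] 79.21617 (50, np.float32(0.26877376)) -10.526014 -11.022339
tile [[-120.07862335 -107.81171099   32.        ]] [[-115.72865425   34.93236901   32.        ]] 142.81034488996673 77.401 (50, np.float32(0.31458327)) -12.528698 -12.604318
rows [-3.06 -0.23 14.05] turn 0.004 world [441.  26.  60.]
```

The wrist and top views agree to about 2 mm. Now I descend in front of the tile with the fingers open as a two-point pusher.

```bash
python3 -m crank '[[-1.5,-0.2,4,0,8.5],[-3,-0.2,8,0,8.5],[-3,-0.2,11,0,8.5],[-3,-0.2,13,0,8.5],[-3,-0.2,14,0,8.5],[-3,-0.2,14.5,0,8.5],[-3,-0.2,15,0,8.5],[-3,-0.2,15.3,0,8.5],[-3,-0.2,15.6,0,8.5],[-3,-0.2,15.6,0,8.5]]'; python3 -c "
from h import *
st()
c=campose('wrist');im,d=snapshot('wrist');P=tojig(cloud(c,d).reshape(-1,3)).reshape(384,512,3);np.savez('w2.npz',im=im,d=d,R=c[1],t=c[2])
cv2.imwrite('pics/w2.png',im[:,:,::-1])
for r in range(200,384,20): print(r,P[r,100:420:40].round(0).tolist())
"
```

```text
time: 2.65
tool_pos: [440.9, 24.8, 44.5]
tcp_rot: [180.0, 0.0, 169.2]
ft_force: [1.0, 0.1, -0.6]
finger_gap: 84.8
grip_force: 0.0
t 2.65 tcp jig [[-160.   -38.1   44.5]] F [ 1.   0.2 -0.6] gap 84.75459614341234 yawrel 180.0928896857673
200 [[-185.0, -109.0, 17.0], [-185.0, -90.0, 18.0], [-185.0, -71.0, 18.0], [-185.0, -53.0, 18.0], [-185.0, -35.0, 18.0], [-186.0, -18.0, 19.0], [-185.0, 1.0, 18.0], [-186.0, 19.0, 19.0]]
220 [[-176.0, -109.0, 19.0], [-176.0, -90.0, 18.0], [-176.0, -72.0, 19.0], [-176.0, -54.0, 18.0], [-176.0, -35.0, 18.0], [-176.0, -17.0, 18.0], [-176.0, 1.0, 18.0], [-176.0, 20.0, 18.0]]
240 [[-166.0, -111.0, 18.0], [-166.0, -91.0, 19.0], [-166.0, -72.0, 18.0], [-166.0, -54.0, 18.0], [-166.0, -35.0, 19.0], [-167.0, -17.0, 19.0], [-166.0, 2.0, 19.0], [-166.0, 21.0, 19.0]]
260 [[-155.0, -112.0, 18.0], [-171.0, -81.0, 49.0], [-156.0, -73.0, 18.0], [-156.0, -54.0, 18.0], [-156.0, -35.0, 19.0], [-156.0, -16.0, 19.0], [-155.0, 3.0, 18.0], [-170.0, 10.0, 47.0]]
280 [[-166.0, -94.0, 57.0], [-164.0, -81.0, 52.0], [-145.0, -74.0, 19.0], [-145.0, -54.0, 18.0], [-145.0, -35.0, 17.
[... 317 characters left out ...]
.0, 18.0], [-122.0, -55.0, 18.0], [-123.0, -35.0, 18.0], [-122.0, -15.0, 18.0], [-122.0, 5.0, 19.0], [-177.0, -7.0, 94.0]]
340 [[-176.0, -74.0, 101.0], [-177.0, -64.0, 101.0], [-119.0, -73.0, 29.0], [-118.0, -54.0, 28.0], [-117.0, -35.0, 27.0], [-117.0, -15.0, 26.0], [-117.0, 4.0, 28.0], [-177.0, -9.0, 101.0]]
360 [[-177.0, -71.0, 108.0], [-176.0, -63.0, 106.0], [-108.0, -74.0, 31.0], [-170.0, -46.0, 99.0], [-170.0, -37.0, 100.0], [-171.0, -27.0, 100.0], [-108.0, 4.0, 32.0], [-178.0, -12.0, 108.0]]
380 [[-176.0, -69.0, 113.0], [-177.0, -61.0, 113.0], [-179.0, -52.0, 115.0], [-170.0, -46.0, 106.0], [-171.0, -37.0, 106.0], [-172.0, -28.0, 107.0], [-179.0, -22.0, 114.0], [-177.0, -13.0, 113.0]]
```

View pics/w2.png

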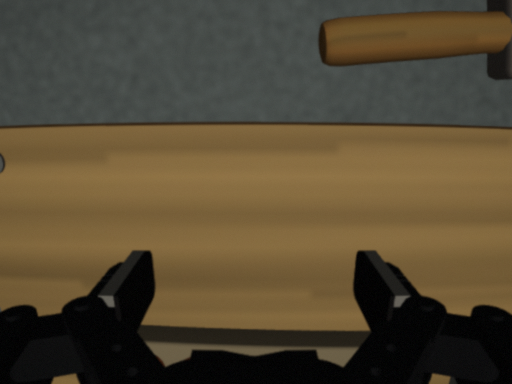

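The picture shows the open finger pads' tips at about (150,252) and (362,252), with the tile's front edge at row 325. The tips are still well above the board, so I check their exact height.

```bash
python3 -c "
from h import *
D=np.load('w2.npz');c=(calibration('wrist'),D['R'],D['t']);P=tojig(cloud(c,D['d']).reshape(-1,3)).reshape(384,512,3)
m=P[240:330,90:160]; k=m[...,2]>24
q=m[k]; i=np.argsort(q[:,2])[:6]; print(q[i].round(1)); 
for x in (145,150,152): print(P[248:262:2,x].round(0).tolist())
"
```

```text
[[-166.8  -81.2   35. ]
 [-161.2  -80.9   35. ]
 [-165.9  -81.3   35.1]
 [-157.9  -80.7   35.2]
 [-154.6  -81.    35.3]
 [-163.2  -81.    35.3]]
[[-162.0, -89.0, 18.0], [-171.0, -82.0, 40.0], [-171.0, -81.0, 41.0], [-171.0, -81.0, 43.0], [-170.0, -81.0, 44.0], [-169.0, -81.0, 43.0], [-169.0, -81.0, 45.0]]
[[-162.0, -87.0, 18.0], [-160.0, -87.0, 17.0], [-169.0, -81.0, 37.0], [-168.0, -81.0, 38.0], [-167.0, -81.0, 37.0], [-167.0, -80.0, 39.0], [-166.0, -80.0, 40.0]]
[[nan, nan, nan], [-161.0, -86.0, 19.0], [-160.0, -86.0, 19.0], [-159.0, -86.0, 18.0], [-158.0, -86.0, 19.0], [-156.0, -87.0, 17.0], [-155.0, -87.0, 18.0]]
```

The open tips stand 9.5 mm ahead of the TCP, as described. I lower them 12 mm and push toward the fence, first to just short of it.

```bash
python3 -m crank '[[0,0,0.6,0,8.5],[0,0,1.2,0,8.5],[-1,0,1.2,0,8.5],[-2,0,1.2,0,8.5],[-2.5,0,1.2,0,8.5],[-3,0,1.2,0,8.5],[-3.3,0,1.2,0,8.5],[-3.6,0,1.2,0,8.5],[-3.9,0,1.2,0,8.5],[-4.2,0,1.2,0,8.5],[-4.5,0,1.2,0,8.5],[-4.8,0,1.2,0,8.5],[-5.1,0,1.2,0,8.5],[-5.4,0,1.2,0,8.5],[-5.7,0,1.2,0,8.5],[-6,0,1.2,0,8.5],[-6,0,1.2,0,8.5]]'; python3 -c "
from h import *
st()"
```

```text
time: 4.4
tool_pos: [500.4, 13.5, 32.6]
tcp_rot: [180.0, 0.1, 169.2]
ft_force: [-0.5, 0.1, -0.8]
finger_gap: 84.9
grip_force: 0.4
t 4.4 tcp jig [[-99.5 -38.   32.6]] F [-0.5 -0.  -0.8] gap 84.93902407723587 yawrel 180.08883638361095
```

```bash
python3 -m crank '[[-0.1,0,0,0,8.5],[-0.2,0,0,0,8.5],[-0.2,0,0,0,8.5]]'|grep ft_; python3 -c "
from h import *
st()"; python3 -m crank '[[-0.1,0,0,0,8.5],[-0.2,0,0,0,8.5],[-0.2,0,0,0,8.5]]' |grep ft_; python3 -c "
from h import *
st()"
```

```text
ft_force: [-4.3, -0.2, 3.1]
t 4.7 tcp jig [[-98.2 -37.9  32.5]] F [-4.2 -1.   3.1] gap 85.15172910605193 yawrel 180.09286212760753
ft_force: [-3.8, 0.4, 2.7]
t 5.0 tcp jig [[-96.2 -37.9  32.5]] F [-3.8 -0.4  2.7] gap 84.86804974889449 yawrel 180.09403155476755
```

```bash
python3 -m crank '[[-0.1,0,0,0,8.5],[-0.2,0,0,0,8.5],[-0.2,0,0,0,8.5]]'|grep ft_; python3 -c "
from h import *
st()"; python3 -m crank '[[-0.1,0,0,0,8.5],[-0.1,0,0,0,8.5]]' |grep ft_; python3 -c "
from h import *
st()"
```

```text
ft_force: [-7.5, 1.0, 5.8]
t 5.3 tcp jig [[-94.8 -37.9  32.3]] F [-7.6 -0.4  5.8] gap 84.87333725876697 yawrel 180.09472951784474
ft_force: [-12.3, 2.0, 8.7]
t 5.5 tcp jig [[-94.7 -37.9  32. ]] F [-12.5  -0.3   8.7] gap 85.28244455704593 yawrel 180.10124589631562
```

The tile bears on the fence: the TCP stalled with about 12 N. I back off, rise, turn a quarter and go to the tile's right side.

```bash
python3 -m crank '[[1.5,0,0,0,8.5],[3,0,-1,0,8.5],[3,0,-5,0,8.5],[3,0,-8,0,8.5],[3,0,-8,0,8.5]]'|grep tool_pos; python3 -c "
from h import *
plan(-80,-150,110,90); plan(-80,-150,32.5,90)"
```

```text
tool_pos: [481.3, 17.6, 117.9]
rows [ -3.87 -11.26   0.82] turn 1.572 world [ 498. -100.  110.]
rows [ -3.79 -11.26   8.57] turn 1.572 world [ 498. -100.   32.]
```

```bash
python3 -m crank '[[0,-3,0,0.15,8.5],[0,-6,0,0.3,8.5],[0,-9,0,0.45,8.5],[-1,-11.3,0,0.6,8.5],[-2,-11.3,0,0.75,8.5],[-3,-11.3,0.8,0.9,8.5],[-3.8,-11.3,0.8,1.05,8.5],[-3.8,-11.3,0.8,1.2,8.5],[-3.8,-11.3,0.8,1.35,8.5],[-3.8,-11.3,0.8,1.5,8.5],[-3.8,-11.3,0.8,1.57,8.5],[-3.8,-11.3,3,1.57,8.5],[-3.8,-11.3,3,1.57,8.5]]'|grep -E "tool_pos|ft_"; python3 -c "
from h import *
st();plan(-75,-145,32.5,90);plan(-75,-90,32.5,90)
c=campose('wrist');im,d=snapshot('wrist');cv2.imwrite('pics/w3.png',im[:,:,::-1]);np.savez('w3.npz',im=im,d=d,R=c[1],t=c[2])"
```

```text
tool_pos: [491.7, -99.8, 79.6]
ft_force: [-0.8, 1.0, -0.9]
t 7.3 tcp jig [[ -86.6 -150.9   79.6]] F [-1.   0.8 -0.9] gap 85.14703359433014 yawrel 90.13958022516306
rows [0.58 1.18 4.71] turn 0.002 world [504. -96.  32.]
rows [6.08 1.2  4.71] turn 0.002 world [515. -42.  32.]
```

View pics/w3.png

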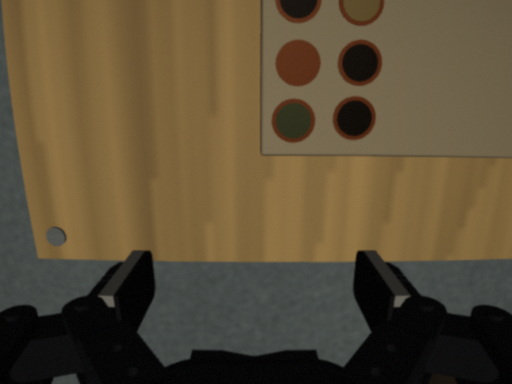

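The wrist view shows the tile square to the board with its front-right corner at (262,155). The right-hand finger, on the +x side, will meet its right edge. I descend and push left.

```bash
python3 -c "
from h import *
D=np.load('w3.npz');c=(calibration('wrist'),D['R'],D['t']);print(tojig(onplane(c,[[262,155],[262,10],[510,157]],32)).round(1),tojig(onplane(c,[[38,260]],18)).round(1))"
python3 -m crank '[[0.3,0.6,2,0,8.5],[0.6,1.2,4,0,8.5],[0.6,1.2,4.7,0,8.5],[1.5,1.2,4.7,0,8.5],[2,1.2,4.7,0,8.5],[2.5,1.2,4.7,0,8.5],[2.9,1.2,4.7,0,8.5],[3.2,1.2,4.7,0,8.5],[3.5,1.2,4.7,0,8.5],[3.8,1.2,4.7,0,8.5],[4.1,1.2,4.7,0,8.5],[4.4,1.2,4.7,0,8.5],[4.7,1.2,4.7,0,8.5],[5,1.2,4.7,0,8.5],[5.3,1.2,4.7,0,8.5],[5.6,1.2,4.7,0,8.5],[5.9,1.2,4.7,0,8.5],[6.1,1.2,4.7,0,8.5],[6.2,1.2,4.7,0,8.5],[6.2,1.2,4.7,0,8.5]]'|grep -E "tool_pos|ft_"; python3 -c "
from h import *
st()
c=campose('wrist');im,d=snapshot('wrist');cv2.imwrite('pics/w4.png',im[:,:,::-1]);np.savez('w4.npz',im=im,d=d,R=c[1],t=c[2])"
```

```text
[[ -82.6 -108.6   32. ]
 [ -83.2  -42.    32. ]
 [  47.3 -107.9   32. ]] [[-219.  -175.1   18. ]]
tool_pos: [517.0, -42.2, 36.0]
ft_force: [-1.7, -4.1, 2.9]
t 9.35 tcp jig [[-72.6 -89.5  36. ]] F [-0.9 -4.3  2.9] gap 85.03050961213053 yawrel 90.11756870106225
```

View pics/w4.png

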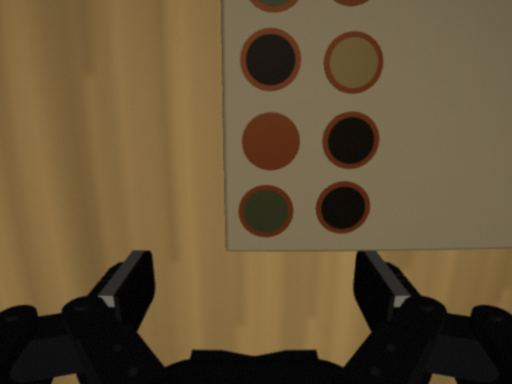

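The view shows the right finger pad bearing on the tile's right edge at (370,250), with the front-right corner at (228,249). About 7 mm remain, so I continue gently.

```bash
python3 -m crank '[[0.2,0,0,0,8.5],[0.4,0,0,0,8.5],[0.5,0,0,0,8.5],[0.5,0,0,0,8.5]]'>/dev/null; python3 -c "
from h import *
st()"; python3 -m crank '[[0.1,0,0,0,8.5],[0.2,0,0,0,8.5],[0.2,0,0,0,8.5]]' >/dev/null; python3 -c "
from h import *
st()"
```

```text
t 9.8 tcp jig [[-72.6 -84.4  35.9]] F [-0.5 -5.7  4. ] gap 85.22781875983415 yawrel 90.11729340253603
t 10.1 tcp jig [[-72.7 -82.4  35.9]] F [-1.  -4.8  4.3] gap 85.09386235245545 yawrel 90.11901316179345
```

```bash
python3 -m crank '[[0.1,0,0,0,8.5],[0.1,0,0,0,8.5]]'>/dev/null; python3 -c "
from h import *
st()"; python3 -m crank '[[0.1,0,0,0,8.5],[0.1,0,0,0,8.5]]' >/dev/null; python3 -c "
from h import *
st()"
```

```text
t 10.3 tcp jig [[-72.6 -81.5  35.9]] F [-1.3 -5.5  4.6] gap 84.89579718179723 yawrel 90.11681648573963
t 10.5 tcp jig [[-72.6 -80.9  35.9]] F [-0.7 -7.7  3.7] gap 85.21815099965517 yawrel 90.10596791354413
```

```bash
python3 -m crank '[[0.1,0,0,0,8.5],[0.1,0,0,0,8.5]]'>/dev/null; python3 -c "
from h import *
st()"; python3 -m crank '[[0.1,0,0,0,8.5],[0.1,0,0,0,8.5]]' >/dev/null; python3 -c "
from h import *
st()
for n in ('wrist','top'):
  c=campose(n);im,d=snapshot(n);np.savez('w5%s.npz'%n,im=im,d=d,R=c[1],t=c[2])
  cv2.imwrite('pics/w5%s.png'%n,im[:,:,::-1])"
```

```text
t 10.7 tcp jig [[-72.6 -80.7  35.9]] F [ -0.6 -11.6   4.5] gap 85.26490357845181 yawrel 90.08746273164186
t 10.9 tcp jig [[-72.6 -80.5  35.9]] F [ -1.7 -16.6   4.2] gap 85.07741936704844 yawrel 90.06616973479254
```

The tile now stalls against the side stop at about 16 N. I re-push the front edge square with two fingers to confirm the fence contact.

```bash
python3 -m crank '[[-1,0,0,0,8.5],[-2.5,0,-1,0,8.5],[-2.5,-2,-5,0,8.5],[-2.5,-4,-6,0,8.5],[-2.5,-7,-6,-0.15,8.5],[-2.5,-7,-6,-0.3,8.5],[-1,-7,-6,-0.45,8.5],[1,-7,-6,-0.6,8.5],[3,-7,-6,-0.75,8.5],[5,-7,-6,-0.9,8.5],[7,-7,-6,-1.05,8.5],[8,-7,-6,-1.2,8.5],[8,-7,-6,-1.35,8.5],[8,-7,-6,-1.5,8.5],[8,-7,-6,-1.57,8.5],[8,-7,-6,-1.57,8.5],[8,-7,-6,-1.57,8.5]]' |grep tool_pos; python3 -c "
from h import *
st();plan(-110,0,32.5,180);plan(-96,0,32.5,180)"
```

```text
tool_pos: [464.8, 60.7, 95.7]
t 12.7 tcp jig [[-143.3    1.7   95.7]] F [ 0.5 -0.4  0.2] gap 85.11451355850276 yawrel 179.9462501335747
rows [-3.33 -0.17  6.32] turn -0.001 world [497.  53.  32.]
rows [-4.73 -0.17  6.32] turn -0.001 world [511.  50.  32.]
```

```bash
python3 -m crank '[[-0.5,0,3,0,8.5],[-0.5,0,5.5,0,8.5],[-0.5,0,6.2,0,8.5],[-2,0,6.3,0,8.5],[-3.3,0,6.3,0,8.5],[-4,0,6.3,0,8.5],[-4.4,0,6.3,0,8.5],[-4.6,0,6.3,0,8.5],[-4.8,0,6.3,0,8.5],[-4.8,0,6.3,0,8.5]]'>/dev/null; python3 -c "
from h import *
st()";  python3 -m crank '[[-0.1,0,0,0,8.5],[-0.1,0,0,0,8.5]]' >/dev/null; python3 -c "
from h import *
st()"
```

```text
t 13.7 tcp jig [[-95.5   2.   32.4]] F [-0.1 -0.5  0.3] gap 85.21930829343326 yawrel 180.08973654826394
t 13.9 tcp jig [[-94.9   2.   32.1]] F [-2.1  0.1  1.3] gap 85.12922137846344 yawrel 180.09144691422813
```

```bash
python3 -m crank '[[-0.1,0,0,0,8.5],[-0.1,0,0,0,8.5]]' >/dev/null; python3 -c "
from h import *
st()";  python3 -m crank '[[-0.1,0,0,0,8.5],[-0.1,0,0,0,8.5],[-0.2,0,0,0,8.5],[-0.2,0,0,0,8.5]]' >/dev/null; python3 -c "
from h import *
st()"
```

```text
t 14.1 tcp jig [[-94.8   2.   31.9]] F [-7.9  1.   4.7] gap 85.11210610835788 yawrel 180.09287370932407
t 14.5 tcp jig [[-94.7   1.9  31.4]] F [-15.5  -0.9  11. ] gap 85.1372232263196 yawrel 180.09730647705084
```

```bash
python3 -m crank '[[1,0,0,0,8.5],[3,0,-2,0,8.5],[3.5,2,-6,0,8.5],[3.5,5,-10,0,8.5],[3.5,7,-14,0,8.5],[3.5,7,-14,0,8.5],[3.5,7,-14,0,8.5],[3.5,7,-14,0,8.5]]' |grep tool_pos; python3 -c "
from h import *
st()
c=campose('wrist');im,d=snapshot('wrist');cv2.imwrite('pics/w6.png',im[:,:,::-1]);np.savez('w6.npz',im=im,d=d,R=c[1],t=c[2])"
```

```text
tool_pos: [493.7, 126.2, 171.1]
t 15.3 tcp jig [[-127.2   71.4  171.1]] F [ 0.2 -0.1 -0.6] gap 84.97133552397895 yawrel 180.09228269507014
```

View pics/w6.png

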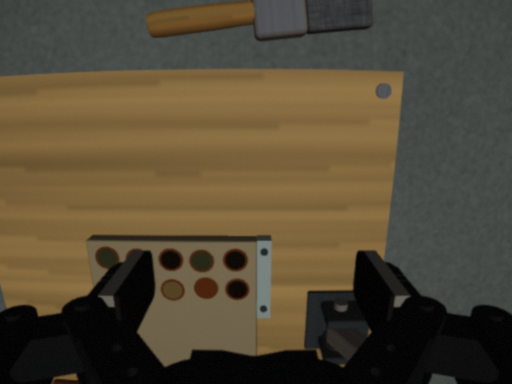

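The view shows the tile's left edge at column 256 flush along the side stop (258–271), with no wood visible between. Its front edge at row 240 lines up with the stop's front end. I check this by numbers and plan the handle approach.

```bash
python3 -c "
from h import *
from m import line,ang
D=np.load('w6.npz');im=D['im'];c=(calibration('wrist'),D['R'],D['t']);h=cv2.cvtColor(im,cv2.COLOR_RGB2HSV)
for r in (250,270,290,310): print(r,h[r,250:264,1].tolist(),h[r,250:264,2].tolist())
l=line(32,c,im,(90,240),(254,240),off=3,ch=2);print(ang(l)-90-jig()[2],tojig(np.r_[l[0],32]),tojig(onplane(c,[[257.5,250],[256.5,315]],31)))
print('stop front',tojig(onplane(c,[[264,236.5]],30)))
plan(-110,-60,240,180); plan(0,-94,320,90)"
```

```text
250 [84, 84, 86, 84, 82, 77, 47, 15, 22, 24, 25, 26, 30, 33] [116, 116, 115, 115, 115, 106, 103, 117, 129, 125, 103, 68, 43, 39]
270 [81, 81, 85, 83, 81, 76, 46, 19, 24, 24, 23, 23, 25, 25] [114, 114, 114, 113, 113, 107, 99, 118, 130, 130, 132, 131, 132, 131]
290 [93, 87, 83, 83, 84, 78, 43, 20, 22, 24, 24, 22, 25, 23] [110, 114, 114, 114, 112, 105, 96, 117, 128, 129, 130, 130, 130, 131]
310 [83, 83, 84, 83, 86, 75, 35, 19, 24, 26, 24, 19, 24, 24] [113, 114, 112, 111, 110, 106, 101, 119, 127, 118, 84, 55, 42, 42]
-0.111569405 [[-83.90091349   7.6844075   32.        ]] [[-75.5480577   74.51543031  31.        ]
 [-12.30235012  73.98197171  31.        ]]
stop front [[-87.20228631  79.79644254  30.        ]]
rows [ -1.72 -13.13  -6.93] turn 0.001 world [486.  -6. 240.]
rows [-12.69 -16.55 -14.96] turn 1.572 world [588. -60. 320.]
```

The tile is home: the left edge meets the stop evenly at both ends and the angle error is about 0.1°. Next I go over the raised handle, first up, then across.

```bash
python3 - <<'E'
import numpy as np
J=np.load('jig.npz'); o=J['o']+J['R']@[-0.5,1.5]; np.savez('jig.npz',o=o,R=J['R'],yaw=J['yaw'])
E
python3 -m crank '[[0,0,-4,0,8.5],[0,0,-8,0,8.5],[0,0,-12,0,8.5],[0,0,-15,0.15,8.5],[0,-4,-15,0.3,8.5],[0,-8,-15,0.45,8.5],[0,-12,-15,0.6,8.5],[0,-16,-15,0.75,8.5],[-1,-16.5,-15,0.9,8.5],[-4,-16.5,-15,1.05,8.5],[-7,-16.5,-15,1.2,8.5],[-10,-16.5,-15,1.35,8.5],[-12.7,-16.5,-15,1.5,8.5],[-12.7,-16.5,-15,1.57,8.5],[-12.7,-16.5,-15,1.57,8.5],[-12.7,-16.5,-15,1.57,8.5],[-12.7,-16.5,-15,1.57,8.5]]' |grep tool_pos; python3 -c "
from h import *
st();plan(0,-96,228,90)
c=campose('wrist');im,d=snapshot('wrist');cv2.imwrite('pics/w7.png',im[:,:,::-1]);np.savez('w7.npz',im=im,d=d,R=c[1],t=c[2])
P=tojig(cloud(c,d).reshape(-1,3)).reshape(384,512,3)
for r in range(100,384,30):
  q=P[r]; k=q[:,2]>120; k&=np.abs(q[:,0])<30
  if k.sum()>3: print(r,np.nanmean(q[k],0).round(1),np.nanmin(q[k,0]).round(1),np.nanmax(q[k,0]).round(1),np.where(k)[0][[0,-1]])"
```

```text
tool_pos: [587.9, -59.4, 321.9]
t 17.05 tcp jig [[  0.7 -94.6 321.9]] F [0.6 0.8 0.4] gap 85.01586556292096 yawrel 90.22511320736902
rows [-0.14 -0.07  9.39] turn 0.004 world [587. -61. 228.]
100 [  1.7 -26.4 197.4] -7.0 10.5 [243 268]
130 [  1.9 -45.7 212. ] -13.6 17.2 [234 277]
160 [  1.5 -63.8 223.8] -12.4 15.4 [234 276]
190 [  1.9 -81.1 233.8] -11.3 15.6 [235 276]
220 [  1.7 -98.  242.3] -11.8 15.3 [234 276]
250 [   1.4 -113.7  252.1] -12.7 15.5 [232 277]
280 [   1.8 -129.9  259.7] -11.8 15.7 [233 277]
310 [   1.6 -145.8  267.1] -1.7 4.9 [249 260]
340 [ -6.  -77.7 378.4] -30.0 29.6 [119 379]
370 [ -0.  -81.5 383.4] -29.6 29.7 [104 394]
```

View pics/w7.png

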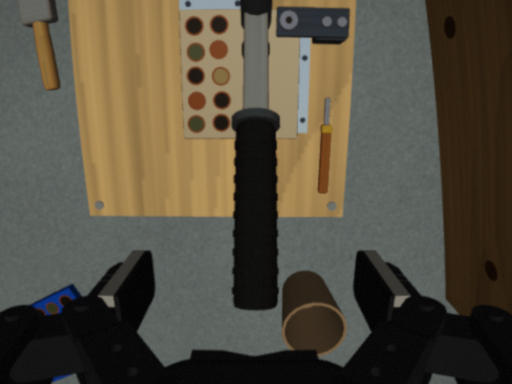

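The wrist view shows the black handle at columns 234–276, between the open fingers. The tile sits flush to the fence and stop, the clay tool is at (325,150), and the cup is at (312,312). I check the cup's clearance and descend.

```bash
python3 -c "
from h import *
D=np.load('w7.npz');c=(calibration('wrist'),D['R'],D['t']);print('cup',tojig(onplane(c,[[312,328],[283,325],[342,325],[315,304]],95)).round(0).tolist())"
python3 -m crank '[[0,0.1,3,0,8.5],[0,0.1,6,0,8.5],[-0.1,0.1,8,0,8.5],[-0.1,0.1,9,0,8.5],[-0.1,0.1,9.4,0,8.5],[-0.1,0.1,9.4,0,8.5]]' |grep -E "tool_pos|ft_"; python3 -c "
from h import *
st()"
```

```text
cup [[72.0, -290.0, 95.0], [37.0, -286.0, 95.0], [108.0, -286.0, 95.0], [73.0, -256.0, 95.0]]
tool_pos: [589.4, -60.4, 228.8]
ft_force: [-0.1, -0.2, -0.2]
t 17.7 tcp jig [[  2.3 -95.3 228.8]] F [-0.1 -0.2 -0.2] gap 85.51979915218534 yawrel 90.1580044359552
```

```bash
python3 -m crank '[[0,0,0,0,1.5],[0,0,0,0,1.5],[0,0,0,0,1.5],[0,0,0,0,1.5],[0,0,0,0,1.5],[0,0,0,0,1.5],[0,0,0,0,1.5],[0,0,0,0,1.5],[0,0,0,0,1.5],[0,0,0,0,1.5]]' 40 |grep -E "tool_pos|ft_|gap|grip"; python3 -c "
from h import *
st()
for th in (0,.1,.2,.3,.4,.45,.5):
  a=.5-th; y=-305*np.cos(a)+55*np.sin(a); z=305*np.sin(a)+55*np.cos(a); print(th,round(145+y,1),round(34+z,1))"
```

```text
tool_pos: [588.6, -60.6, 228.7]
ft_force: [-5.9, -1.6, 4.3]
finger_gap: 27.0
grip_force: 39.5
t 18.7 tcp jig [[  1.7 -95.7 228.7]] F [-5.5 -2.7  4.3] gap 26.97767146755997 yawrel 90.13305195696475
0 -96.3 228.5
0.1 -114.5 203.4
0.2 -130.1 176.7
0.3 -143.0 148.5
0.4 -153.0 119.2
0.45 -156.9 104.2
0.5 -160.0 89.0
```

The handle is gripped, with a 27 mm gap and 40 N. I lower it along its arc to about 0.40 rad first.

```bash
python3 -m crank '[[-0.47,0,0.61,0,1.5],[-0.94,0,1.23,0,1.5],[-1.38,0,1.87,0,1.5],[-1.82,0,2.51,0,1.5],[-2.22,0,3.17,0,1.5],[-2.63,0,3.83,0,1.5],[-3,0,4.5,0,1.5],[-3.38,0,5.18,0,1.5],[-3.72,0,5.87,0,1.5],[-4.06,0,6.57,0,1.5],[-4.37,0,7.28,0,1.5],[-4.67,0,8,0,1.5],[-4.94,0,8.7,0,1.5],[-5.21,0,9.45,0,1.5],[-5.44,0,10.2,0,1.5],[-5.67,0,10.9,0,1.5],[-5.67,0,10.9,0,1.5],[-5.67,0,10.9,0,1.5]]' |grep -E "tool_pos|ft_|gap|grip"; python3 -c "
from h import *
st()"
```

```text
tool_pos: [578.1, -115.9, 119.4]
ft_force: [-6.6, 0.6, 4.0]
finger_gap: 26.8
grip_force: 39.5
t 20.5 tcp jig [[   1.7 -152.   119.4]] F [-6.6 -0.6  4. ] gap 26.847118776861457 yawrel 90.12946132763642
```

```bash
python3 -m crank '[[-0.12,0,0.5,0,1.5],[-0.24,0,1,0,1.5],[-0.36,0,1.5,0,1.5],[-0.5,0,2,0,1.5],[-0.6,0,2.5,0,1.5],[-0.7,0,3,0,1.5],[-0.7,0,3,0,1.5],[-0.7,0,3,0,1.5]]' |grep -E "tool_pos|ft_|gap|grip"; python3 -c "
from h import *
st()
c=campose('wrist');im,d=snapshot('wrist');np.savez('w8.npz',im=im,d=d,R=c[1],t=c[2])
P=tojig(cloud(c,d).reshape(-1,3)).reshape(384,512,3)
for r in range(0,384,25):
  q=P[r]; k=(q[:,2]>70)&(q[:,2]<125)&(np.abs(q[:,0]-1.6)<6)
  if k.sum()>3: print(r,np.nanmedian(q[k],0).round(1),np.where(k)[0][[0,-1]])
for n in ('scene','top'):
  im,d=snapshot(n);np.savez('w8%s.npz'%n,im=im,d=d)
  P=tojig(cloud(campose(n),d).reshape(-1,3)); k=(np.abs(P[:,0]-1)<7)&(P[:,2]>60)&(P[:,2]<140)
  for y in range(-230,180,20):
    q=P[k&(np.abs(P[:,1]-y)<10)]
    if len(q)>2: print(n,y,len(q),np.median(q,0).round(1))
"
```

```text
tool_pos: [576.8, -122.6, 90.1]
ft_force: [-9.4, 2.4, 9.6]
finger_gap: 27.0
grip_force: 40.4
t 21.3 tcp jig [[   1.8 -158.8   90.1]] F [-9.7  0.6  9.6] gap 27.004358778923066 yawrel 90.14595189317026
0 [  1.5 -59.6  96.6] [234 272]
25 [  1.5 -66.9  96.5] [234 272]
50 [  1.7 -74.4  96.6] [235 272]
75 [  1.6 -82.   96.5] [235 271]
100 [  1.6 -89.8  96.8] [235 271]
125 [  1.5 -97.  107.2] [233 272]
150 [   1.5 -105.   103.9] [234 271]
175 [   1.5 -112.7  105.2] [234 271]
200 [   1.7 -121.2  104.1] [235 271]
225 [   1.6 -129.9  104. ] [235 270]
250 [   1.6 -138.5  105.1] [235 270]
275 [   1.6 -148.2  104.5] [236 269]
300 [   1.6 -158.5  104.1] [236 269]
325 [   1.6 -169.   104.3] [237 268]
350 [   1.7 -180.5  104.3] [237 268]
scene -210 9 [   0.3 -214.5  102.6]
scene -150 12 [   0.2 -149.   101.7]
scene -130 15 [   1.7 -130.5  101.5]
scene -110 11 [   2.7 -110.   103.5]
scene -90 19 [  3.6 -91.6  97.2]
scene -70 16 [  1.8 -67.   95.4]
scene -50 15 [  1.8 -50.6  95.9]
scene -30 15 [  2.8 -29.6  95.3]
scene -10 10 [  2.  -12.6  97.6]
scene 10 30 [  4.3  11.  114.2]
scene 30 17 [ 2.  30.3 95.4]
scene 50 21 [ 2.7 48.4 94.4]
scene 70 16 [ 2.2 68.8 95.7]
scene 90 18 [ 1.1 88.2 94.4]
scene 110 17 [  0.6 111.   93.9]
scene 130 17 [ -0.2 127.9  93. ]
scene 150 23 [  0.4 152.4  90. ]
top -230 3 [   0.5 -221.1  106.8]
top -210 19 [   0.4 -208.9  103. ]
top -190 3 [  -2.9 -197.1  101.8]
top -130 15 [   1.1 -128.9  102.5]
top -110 3 [   0.2 -117.8  108.2]
top -90 11 [ -0.7 -85.2  98.1]
top -70 18 [  0.7 -70.3  97.4]
top -50 17 [ -1.  -51.4  95.6]
top -30 15 [  1.5 -30.5  96. ]
top -10 20 [  0.6  -9.8 117.4]
top 10 14 [ -1.1  10.5 107.7]
top 30 17 [ 0.3 29.5 94.5]
top 50 16 [ 1.2 51.2 96.9]
top 70 19 [ 1.  70.1 96.4]
top 90 14 [ 1.9 91.1 94.8]
top 110 15 [  2.6 109.2  94.4]
top 130 20 [  0.5 129.9  94.9]
top 150 9 [ -1.  145.7  97.3]
```

The lever reads almost level, within about 0.005 rad, and slightly high. I lower it 1 mm more, hold it, and check that everything is in place.

```bash
python3 -m crank '[[0,0,0.1,0,1.5],[0,0,0.1,0,1.5],[0,0,0.1,0,1.5],[0,0,0.1,0,1.5],[0,0,0.1,0,1.5],[0,0,0.1,0,1.5]]' |grep -E "tool_pos|ft_|gap|grip"; python3 -c "
from h import *
st()
c=campose('wrist');im,d=snapshot('wrist');np.savez('w9.npz',im=im,d=d,R=c[1],t=c[2])
P=tojig(cloud(c,d).reshape(-1,3))
k=(np.abs(P[:,0]-1.6)<5)&(P[:,2]>90)&(P[:,2]<115);a=P[k&(P[:,1]>-88)];b=P[k&(P[:,1]<-102)&(P[:,1]>-185)]
for q in (a,b): print(np.polyfit(q[:,1],q[:,2],1),q[:,2].mean())
im,_=snapshot('scene');cv2.imwrite('pics/end.png',cv2.resize(im[150:310,150:390,::-1],(780,520),interpolation=cv2.INTER_CUBIC))"
```

```text
tool_pos: [576.8, -122.8, 89.3]
ft_force: [-9.8, 1.5, 8.4]
finger_gap: 26.9
grip_force: 40.4
t 22.05 tcp jig [[   1.8 -158.9   89.3]] F [-9.9 -0.4  8.4] gap 26.920537073549227 yawrel 90.14489314182248
[-8.76886834e-04  9.58148226e+01] 95.87921374967468
[-4.06414651e-03  1.03194226e+02] 103.7540474446758
```

View pics/end.png

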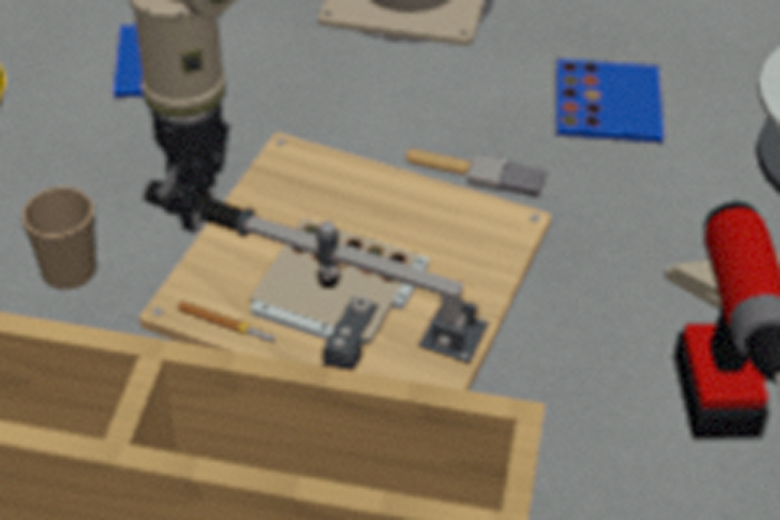

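The picture shows the lever level, with its foot at (327,278) on the tile and the gripper holding the handle at (200,205). The tile is against the fence (290,315) and the stop (405,285), and the bystanders are where they were. I hand the job in.

```bash
python3 -c "
from bench import hand_in
print(hand_in())"
```

```text
the job is handed in; nothing more can be done
None
```

The job is handed in: the tile was pushed home against the rear fence and side stop, the lever is held level within about 0.004 rad with its foot on the tile, nothing else on the bench looked moved, and it took about 22 s of the 67 s allowed.

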